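# Pry open the block box and hold the printing block in the register corner

## Robot

A 7-joint arm with a two-finger parallel gripper is mounted at the origin on the work surface. World frame = base frame: x ahead of the robot, y to its left, z up, the work surface at z = 0. Lengths are in m, angles in rad, forces in N, time in s.
With the tool pointing down it reaches from about 0.4 to 0.875 m from the base axis. Payload 19.3 kg.
Tool frame: the origin (TCP) lies at the very end of the fingers, on their centre line; the grasp point (between the pads) lies bot.pinch_z behind it (bot.pinch_z is the distance from the TCP to the grasp point, in m); z points along the fingers, y is the line along which they close (so a half turn about z gives the same grasp; the last joint's range is limited). The gripper opens to 85 mm and grips with 20 to 120 N. Pads are 22 mm wide; open, the fingers measure 114 mm over their backs; the gripper's body (76 mm by 85 mm) begins 54 mm behind the grasp point. The pads swing forward as they close: fully open they stand 13 mm farther back than shut.
Start: joints at [-1.278, 0.521, -0.036, 1.599, 0.021, 1.021, -0.113], TCP at [0.222, 0.584, 0.231] pointing down, gripper open.
Joint ranges: [-2.91, 2.91], [-0.3, 2.13], [-1.5, 1.42], [0.17, 2.43], [-1.26, 4.41], [0.16, 1.93], [-2.52, 2.52]. Speed limits (rad/s): [1.89, 1.89, 2.39, 2.39, 3.01, 3.01, 3.01].

## Interface

Orientations are given as [roll, pitch, yaw] about the fixed x, y, z axes, in that order (R = Rz(yaw) Ry(pitch) Rx(roll)).
In Python, from workcell import bot, grab_frame, ticket gives the robot as it stands.
- The arm moves only by the tool arm_command, never from a script. Its argument "commands" is a list of rows, each a list of 3 entries, a list of its own where there are three numbers: the shift along the world's x, y, z in mm, then the turn about the world's z in rad, then the gripper command: -1 is fully open, 1 is shut, values between are in proportion. In form: [[[tx, ty, tz], roll, fingers], ...]. A call has 1 to 20 rows; each row shifts and turns the commanded pose from where the row before left it; what a row does not reach is not made up. A row lasts 1/10 s, in which the tool goes at most 50 mm and 8.59 degrees, less where a joint would pass 70% of its speed; a pose out of reach is approached as far as the arm can. A call with a gripper value outside its range is refused whole. The fingers move at their own pace and stop on an object; "newtons" is the grip in N (left out, the last holds). Time passes only in rows, so rows that do not move let the fingers close. It gives the time, the measured TCP pose, the force, the opening and the grip force at its end, in the units of the state.
- bot.observe(): the state, without advancing time (a new reading comes with each control period).
- grab_frame(name): name is "side" or "top"; returns a dict with "image" (400x640x3 uint8, red, green, blue), "vertical_fov" (degrees; the focal length in pixels is half the picture's height over the tangent of half this angle, whatever the lens; pixels are square), "cx", "cy" (the principal point, pixels), "R" (3x3) and "t" (3): a world point X has camera coordinates R X + t. Camera axes: x right, y down, z forward; pixel columns grow to the right and rows downward; lengths in m; the calibration is good to about 2 mm. A picture is of the moment at which its call begins. There is no depth.
- ticket.job_done(): hands the job in; it is judged then, once.
The state is a dict: "clock": time; "qpos": joint angles; "qd": joint speeds; "joint_efforts": joint torques, N m; "position": TCP position; "tool_rot": TCP orientation; "force": force on the tool from outside, world axes, zero at the start; "moment": the same for the moment, N m; "grip_width": finger opening in m; "finger_force": force on a finger pad.
Only numpy, scipy, OpenCV 4.12 (cv2) and the standard library are available. Lean on these libraries where they do the work, as an engineer would, in place of code of your own. Each camera call takes 0.05 s, during which the arm holds its last target. There are 200 camera calls.

## Task

Pry up the lid of the wooden box with the blade of the palette knife and swing it over until it stands wide open by itself, then lay the knife back down on the table. Lift the printing block out by its grip and set it flat on the paper in the inside corner of the L-shaped square, its long side along the long arm, pressed (without ramming) against both arms at once. Finish while still gripping the block and pressing it into the corner; leave the lid open and the other things on the table where they are.

Things in the scene. Friction and masses are not known exactly. Their poses are not given: they have to be found in the camera images.
- box: Light wooden box fixed to the table, 136 x 136 mm, walls 8 mm, floor 6 mm; origin: centre of its underside. +x points from the front (prying side) to the hinge side. Walls reach z = 62 mm, but the front wall (outer face at x = -68 mm) only 54 mm: a slot 8 mm high (z 54 to 62 mm), 120 mm wide, lies under the closed lid along the front, for a blade.
- lid (a joint): Lid angle in rad: 0 closed (flat), grows as it swings up about the hinge, 1.57 upright, stop at 2.1. A stiff hinge: the lid stays about where it is left. Turning it takes up to about 0.15 N m (1.5 N at 100 mm from the hinge).
- lid_hinge (a point): Middle of the lid's hinge line, on the lid's underside, 62 mm above the table, 70 mm from the box centre along the box's +x. The hinge line runs along the box's y.
- lid_edge (a point): Middle of the lid's free front edge, on its underside; 146 mm from the hinge. The lid is a flat wooden board 146 x 140 x 7 mm without handle; closed, its front edge overhangs the front wall by 8 mm.
- knife: Cranked palette knife lying flat on the table, 173 mm long, 70 g. +x points to the blade tip. Origin: level of the underside, at the grip point. Wooden handle from x = -60 to +30 mm, 18 mm wide (y), 20 mm high; thin neck; steel blade from x = 45 to 113 mm, 22 mm wide (last 10 mm: 14 mm), 2 mm thick, its underside level with the handle's.
- knife_tip (a point): End of the knife's blade, mid thickness, at (113, 0, 1) mm in the knife's frame.
- block: Wooden printing block, about 120 g, lying face down on the box floor. Origin: centre of its underside. Base 80 (x, long side) x 60 (y) x 20 mm; on it a grip rib 60 mm long (x), 22 mm wide (y), from z = 20 to 48 mm. In the box its long side runs roughly along the box's y. Looks the same after half a turn.
- board: Plywood board fixed to the table, 145 x 165 mm, 6 mm thick, with paper on it and a steel L-shaped square on two edges. Origin: under the inside corner of the square, on the table. The free area lies towards local -x and -y: the long arm's inner face is the plane x = 0, the short arm's the plane y = 0.
- corner (a point): Inside corner of the L-shaped square, on the board's top face (6 mm above the table); axes as the board's. The block grips the paper well: lean on the arms with a sideways push and bear down only lightly, or friction on the paper takes up the push.
- long_arm: Long arm of the square, smooth polished steel (slippery, friction about 0.2), 16 mm thick, 15 mm high above the board, its inner face 120 mm long along the board's y (from y = 0 to -120 mm). Rigidly fixed.
- short_arm: Short arm of the square, smooth polished steel (slippery), 16 mm thick, 15 mm high above the board, its inner face 90 mm long along the board's x (from x = 0 to -90 mm). Rigidly fixed.
- tape: roll of masking tape lying flat, 90 mm across, 24 mm high; bystander
- tumbler: white plastic tumbler, 72 mm across, 110 mm high; bystander
- ink_jar: small ink jar, 48 mm across, 55 mm high; bystander
- brush: paint brush lying on the table; bystander
- roller: ink roller with wooden handle, about 190 mm long, lying on the table; bystander
- scrap_block: plain wood offcut 70 x 45 x 22 mm without a grip; bystander
Not all that is in view belongs to the job. Several things have the shape of the box; the one meant has the colours described above.

How it is judged:
By the outcome, as a careful person would: the job done as asked, in the order asked, and still so for the second after the job is handed in, while the arm keeps its last pose, push and grip.
It also fails if it takes over 67 s, if anything falls off the work surface, if the arm or the gripper's body presses on something with over 40 N, if the wrist force passes 120 N, or if a joint passes its speed limit or range.

## Working session

There is one attempt and no reset: what is moved stays moved. The work goes in short steps, Python scripts to look and compute and a tool call to move; the robot and the scene stay as the last step left them, time stands still between calls to the robot, and variables do not carry over. Pictures are saved under pics/ and viewed, at most 10 in all, crops included, and the job is handed in when it is done.

Besides the shell and the picture viewer there is one more tool, called as name(argument=value, ...), one argument or row to a line, values as JSON. arm_command: Moves the arm, as the interface text tells. Its arguments: {"type":"object","properties":{"commands":{"type":"array"},"newtons":{"type":"number"}},"required":["commands"]}

```bash
mkdir -p pics; cat > h.py <<'E'
import numpy as np,cv2
from workcell import bot,grab_frame,ticket
def shot(n,f=None):
    g=grab_frame(n)
    if f: cv2.imwrite('pics/'+f,g['image'][:,:,::-1])
    return g
def foc(g): return g['image'].shape[0]/2/np.tan(np.radians(g['vertical_fov'])/2)
def ray(g,u,v):
    d=np.array([(u-g['cx'])/foc(g),(v-g['cy'])/foc(g),1.]);R=np.array(g['R'])
    return -R.T@np.array(g['t']),R.T@d
def onz(g,u,v,z):
    o,d=ray(g,u,v);return o+d*(z-o[2])/d[2]
def proj(g,X):
    c=np.array(g['R'])@np.array(X)+np.array(g['t']);return c[:2]/c[2]*foc(g)+[g['cx'],g['cy']]
E
python3 - <<'E'
from h import *
for n in('top','side'):
    g=shot(n,n+'0.png');print(n,g['vertical_fov'],g['cx'],g['cy'],-np.array(g['R']).T@g['t'],foc(g))
    print(np.round(g['R'],3))
print(bot.observe(),bot.pinch_z)
E
```

```text
top 44.65068946583862 311.67798121770943 189.942335898728 [ 0.44764867 -0.0548858   1.21957203] 487.03662138221506
[[-0.01  -1.    -0.01 ]
 [-0.996  0.01  -0.091]
 [ 0.091  0.009 -0.996]]
side 47.64697952923609 311.9067446351161 193.35687083487142 [ 0.29511237 -0.92626605  0.81570189] 452.9576677602498
[[ 0.966 -0.259  0.016]
 [-0.148 -0.599 -0.787]
 [ 0.213  0.757 -0.617]]
{'clock': 0.1, 'qpos': array([-1.27820178,  0.52192539, -0.03632428,  1.59991996,  0.02119373,
        1.02110139, -0.11278465]), 'qd': array([-0.00098599, -0.00171011,  0.00143132, -0.00179193, -0.00088323,
       -0.00055565, -0.00255606]), 'joint_efforts': array([ 2.53686245e-03, -9.28493357e+01,  1.98342942e+00, -3.70525968e+01,
        1.80049095e-02,  5.56178871e-03, -8.88974500e-05]), 'position': array([0.22173438, 0.58403957, 0.23081252]), 'tool_rot': array([-3.14062534e+00,  6.32395811e-05,  2.77879594e+00]), 'force': array([-0.27622815, -0.04924076,  0.02921069]), 'moment': array([-0.06567265, -0.0278884 , -0.02975075]), 'finger_force': 0.0, 'grip_width': 0.08541124754010211} 0.0187
```

View pics/top0.png

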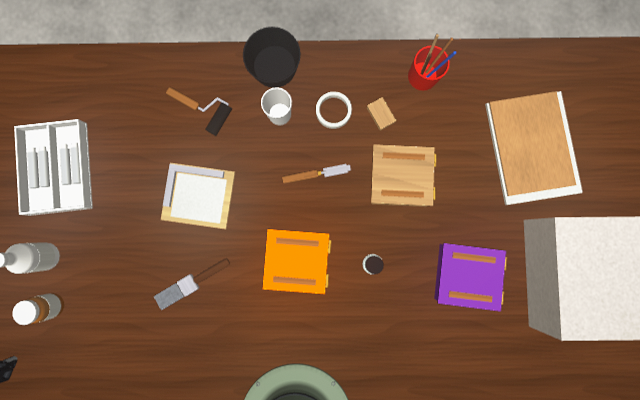

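View pics/side0.png

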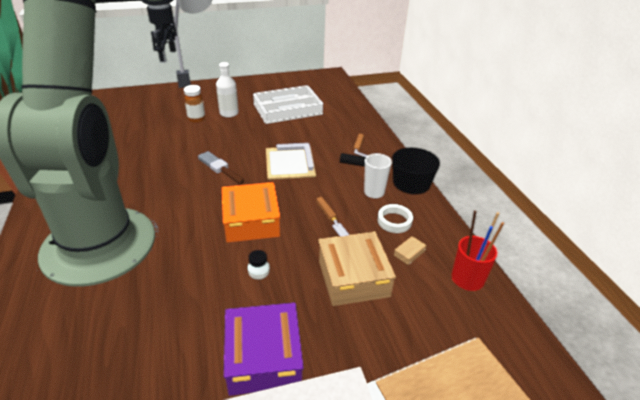

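Candidate boxes in the top view are wooden at (403,175), orange at (296,261) and purple at (472,277). The wooden one fits "light wooden box". Its brass hinges are on the right at (435,157) and (433,197), so the front faces left, towards the knife at (316,174), whose blade tip is at about (350,168). The board is at (198,195). I'll confirm with an enlarged crop.

```bash
python3 - <<'E'
from h import *
im=cv2.imread('pics/top0.png')
a=cv2.resize(im[130:220,270:450],None,fx=4.4,fy=4.4,interpolation=cv2.INTER_CUBIC)[:380]
b=cv2.resize(im[155:235,150:245],None,fx=2.5,fy=2.5,interpolation=cv2.INTER_CUBIC)
c=np.zeros((a.shape[0]+b.shape[0],a.shape[1],3),np.uint8);c[:a.shape[0]]=a;c[a.shape[0]:,:b.shape[1]]=b
cv2.imwrite('pics/crop1.png',c);print(a.shape,b.shape)
E
```

```text
(380, 792, 3) (200, 238, 3)
```

View pics/crop1.png

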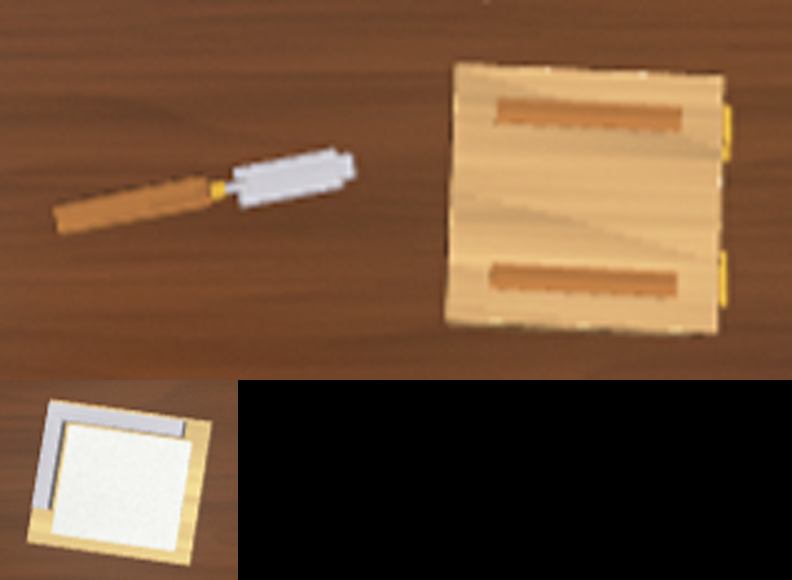

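The crop confirms the wooden box: hinges on the right, front edge at column ~372, and the knife pointing at it. The square's long arm is along the top of the board, its short arm on the left, and the inside corner is near (175,172). Now I'll measure.

```bash
cat >> h.py <<'E'
def mask(im,lo,hi,roi):
    h=cv2.cvtColor(im,cv2.COLOR_RGB2HSV);m=cv2.inRange(h,lo,hi);k=np.zeros_like(m);a,b,c,d=roi;k[c:d,a:b]=m[c:d,a:b];return k
def big(m):
    cs,_=cv2.findContours(m,cv2.RETR_EXTERNAL,cv2.CHAIN_APPROX_NONE);return max(cs,key=cv2.contourArea)
E
python3 - <<'E'
from h import *
g=shot('top');s=shot('side')
I=g['image'];H=cv2.cvtColor(I,cv2.COLOR_RGB2HSV);HS=cv2.cvtColor(s['image'],cv2.COLOR_RGB2HSV)
for u,v in[(296,178),(330,172),(340,170),(395,175),(200,170),(168,195),(200,200),(232,200),(360,190)]:print((u,v),H[v,u])
print('side');
for u,v in[(325,208),(340,230),(355,245),(350,285),(285,148),(310,157),(290,163)]:print((u,v),HS[v,u])
E
```

```text
(296, 178) [ 14 163 182]
(330, 172) [129   8 211]
(340, 170) [130   7 212]
(395, 175) [ 17 118 224]
(200, 170) [125   7 214]
(168, 195) [128   9 215]
(200, 200) [ 36   5 242]
(232, 200) [ 11 131 123]
(360, 190) [ 11 158 116]
side
(325, 208) [ 13 161 187]
(340, 230) [116   9 233]
(355, 245) [ 18 104 234]
(350, 285) [ 20 152 207]
(285, 148) [124  12 150]
(310, 157) [117  10 233]
(290, 163) [ 60   1 252]
```

```bash
cat >> h.py <<'E'
def plane(g,c,z): return np.array([onz(g,u,v,z)[:2]*1000 for u,v in np.asarray(c).reshape(-1,2)])
def rect(P):
    r=cv2.minAreaRect(P.astype(np.float32));return np.round(r[0],1),np.round(r[1],1),round(r[2],2),np.round(cv2.boxPoints(r),1).tolist()
E
python3 - <<'E'
from h import *
g=shot('top');s=shot('side');I=g['image']
def lineinfo(P):
    vx,vy,x,y=cv2.fitLine(P.astype(np.float32),cv2.DIST_L2,0,.01,.01).ravel();return np.round([x,y],1),round(float(np.arctan2(vy,vx)),4)
lid=mask(I,(12,60,150),(22,200,255),(365,440,135,215));lid=cv2.morphologyEx(lid,cv2.MORPH_CLOSE,np.ones((5,5)))
print('lid',rect(plane(g,big(lid),.069)))
hd=mask(I,(8,150,150),(20,255,255),(275,325,160,190));print('handle',rect(plane(g,big(hd),.015)))
bl=mask(I,(0,0,150),(180,40,255),(318,360,155,185));print('blade',rect(plane(g,big(bl),.002)))
m=hd|bl;ys,xs=np.nonzero(m);print('kn axis',lineinfo(plane(g,np.c_[xs,ys],.008)))
ys,xs=np.nonzero(bl);P=plane(g,np.c_[xs,ys],.002);print('blade mean',P.mean(0),lineinfo(P), 'ymin',P[P[:,1].argmin()])
ys,xs=np.nonzero(hd);P=plane(g,np.c_[xs,ys],.015);print('hd mean',P.mean(0),lineinfo(P))
# side
bs=mask(s['image'],(0,0,150),(180,40,255),(325,355,215,242));ys,xs=np.nonzero(bs);P=plane(s,np.c_[xs,ys],.002);print('side blade',P.mean(0),rect(P))
hs=mask(s['image'],(8,130,140),(20,255,255),(310,335,192,222));ys,xs=np.nonzero(hs);P=plane(s,np.c_[xs,ys],.012);print('side handle',P.mean(0),rect(P))
# board whole
bd=mask(I,(0,0,150),(180,60,255),(150,250,155,240))
bd2=bd|mask(I,(15,60,170),(30,200,255),(150,250,155,240));print('board',rect(plane(g,big(bd2),.006)))
pp=mask(I,(20,0,230),(60,30,255),(150,250,155,240));print('paper',rect(plane(g,big(pp),.006)))
st=mask(I,(115,4,195),(140,40,226),(150,250,155,240));c=big(st);print('steel',rect(plane(g,c,.021)));
q=cv2.approxPolyDP(c,2.,True);print(q.reshape(-1,2).tolist());print(np.round(plane(g,q,.021),1).tolist())
v=np.zeros((80,100,3),np.uint8);v[...,0]=bd2[155:235,150:250];v[...,1]=pp[155:235,150:250];v[...,2]=st[155:235,150:250]
cv2.imwrite('pics/m.png',cv2.resize(v,None,fx=5,fy=5,interpolation=0))
E
```

```text
lid (array([ 586.5, -263.4]), array([151.1, 141.9]), 86.58, [[511.20001220703125, -334.6000061035156], [652.7999877929688, -343.0], [661.7999877929688, -192.1999969482422], [520.2000122070312, -183.8000030517578]])
handle (array([592.2, -18.6]), array([15.7, 96.2]), 10.77, [[575.5, 27.200000762939453], [593.4000244140625, -67.4000015258789], [608.9000244140625, -64.4000015258789], [590.9000244140625, 30.100000381469727]])
blade (array([ 608.6, -104.1]), array([22.9, 73.1]), 10.76, [[590.5, -70.4000015258789], [604.0999755859375, -142.1999969482422], [626.5999755859375, -137.89999389648438], [613.0, -66.0999984741211]])
kn axis (array([600.3, -61. ], dtype=float32), -1.3996)
blade mean [ 608.54131195 -104.79118803] (array([ 608.5, -104.8], dtype=float32), -1.3913) ymin [ 610.49038266 -140.95257778]
hd mean [591.82399154 -16.47330482] (array([591.8, -16.5], dtype=float32), -1.3924)
side blade [607.74952938 -92.17998165] (array([606.3, -88.4]), array([25.9, 64.2]), 11.16, [[587.4000244140625, -59.400001525878906], [599.7999877929688, -122.30000305175781], [625.2000122070312, -117.300003
[... 331 characters left out ...]
146.5]), 81.53, [[463.20001220703125, 171.3000030517578], [608.0999755859375, 149.6999969482422], [632.7000122070312, 314.3999938964844], [487.70001220703125, 336.0]])
paper (array([542.1, 240.3]), array([124.4, 109.7]), 81.41, [[478.5, 187.0], [587.0, 170.60000610351562], [605.5999755859375, 293.6000061035156], [497.1000061035156, 310.0]])
steel (array([564.5, 250.7]), array([134. , 101.5]), 81.53, [[504.3999938964844, 191.89999389648438], [604.7999877929688, 176.89999389648438], [624.5, 309.5], [524.0999755859375, 324.5]])
[[163, 204], [168, 204], [175, 170], [221, 176], [222, 172], [170, 165]]
[[525.8, 323.8], [525.7, 311.4], [610.2, 295.4], [593.9, 180.6], [603.9, 178.2], [622.9, 308.1]]
```

View pics/m.png

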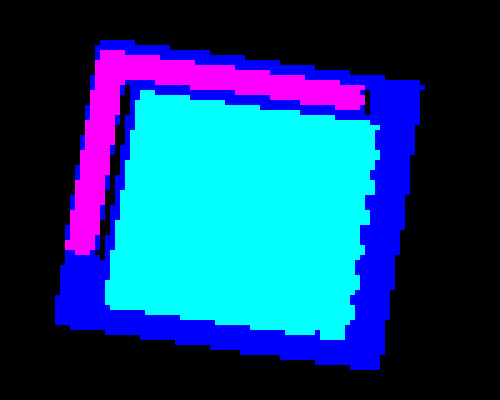

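The mask picture shows the steel L (magenta), paper and board separated cleanly, and the sizes agree with those given (steel 136×104, lid ~146×141). Estimates:

| Thing | World position (mm) | Yaw (rad) |
|---|---|---|
| Knife origin | (595, -30) | -1.388 |
| Lid front edge | (591, -188) | -1.63 (box) |
| Corner | (609, 297) | -0.148 (board) |

Next I move above the knife.

arm_command(
  commands=[
    [[20.7, -34.1, 0], -0.057, 0],
    [[20.7, -34.1, 0], -0.057, 0],
    [[20.7, -34.1, 0], -0.057, 0],
    [[20.7, -34.1, 0], -0.057, 0],
    [[20.7, -34.1, 0], -0.057, 0],
    [[20.7, -34.1, 0], -0.057, 0],
    [[20.7, -34.1, 0], -0.057, 0],
    [[20.7, -34.1, 0], -0.057, 0],
    [[20.7, -34.1, 0], -0.057, 0],
    [[20.7, -34.1, 0], -0.057, 0],
    [[20.7, -34.1, 0], -0.057, 0],
    [[20.7, -34.1, 0], -0.057, 0],
    [[20.7, -34.1, 0], -0.057, 0],
    [[20.7, -34.1, 0], -0.057, 0],
    [[20.7, -34.1, 0], -0.057, 0],
    [[20.7, -34.1, 0], -0.057, 0],
    [[20.7, -34.1, 0], -0.057, 0],
    [[20.7, -34.1, 0], -0.057, 0],
    [[0, 0, 0], 0, 0],
    [[0, 0, 0], 0, 0],
  ],
  newtons=80,
)

```text
clock: 2.3
position: [0.5944, -0.0302, 0.2309]
tool_rot: [-3.141, 0.0, 1.751]
force: [-0.5, 0.6, 0.3]
grip_width: 0.0429
finger_force: 0.0
```

arm_command(
  commands=[
    [[0, 0, -40], 0, 0],
    [[0, 0, -40], 0, 0],
    [[0, 0, -40], 0, 0],
    [[0, 0, -40], 0, 0],
    [[0, 0, -30], 0, 0],
    [[0, 0, -20], 0, 0],
    [[0, 0, -10], 0, 0],
    [[0, 0, -7], 0, 0],
    [[0, 0, 0], 0, 0],
    [[0, 0, 0], 0, 1],
    [[0, 0, 0], 0, 1],
    [[0, 0, 0], 0, 1],
    [[0, 0, 0], 0, 1],
    [[0, 0, 0], 0, 1],
    [[0, 0, 0], 0, 1],
  ],
  newtons=80,
)

```text
clock: 3.8
position: [0.5951, -0.0294, 0.0056]
tool_rot: [3.14, -0.0, 1.753]
force: [-2.4, 0.8, 9.3]
grip_width: 0.016
finger_force: 79.1
```

arm_command(
  commands=[
    [[0, 0, 15], 0, 1],
    [[0, 0, 30], 0, 1],
    [[0, 0, 30], 0, 1],
    [[0, 0, 30], 0, 1],
    [[0, 0, 0], -0.06, 1],
    [[0, 0, 0], -0.06, 1],
    [[0, 0, 0], -0.06, 1],
    [[0, 0, 0], -0.062, 1],
    [[0, 0, 0], 0, 1],
    [[0, 0, 0], 0, 1],
  ],
)

```text
clock: 4.8
position: [0.5946, -0.0294, 0.1101]
tool_rot: [3.141, -0.0, 1.513]
force: [-0.0, 0.2, -1.7]
grip_width: 0.0162
finger_force: 78.3
```

```bash
python3 - <<'E'
from h import *
g=shot('top');s=shot('side')
a=cv2.resize(g['image'][140:220,260:420],None,fx=3.5,fy=3.5);b=cv2.resize(s['image'][150:310,260:420],None,fx=1.9,fy=1.9)
c=np.zeros((a.shape[0]+b.shape[0],a.shape[1],3),np.uint8);c[:a.shape[0]]=a;c[a.shape[0]:,:b.shape[1]]=b
cv2.imwrite('pics/k.png',c[:,:,::-1]);print(c.shape,bot.observe()['position'],bot.observe()['tool_rot'])
E
```

```text
(584, 560, 3) [ 0.59449491 -0.02949372  0.10977605] [ 3.14118517e+00 -1.77401069e-04  1.51221759e+00]
```

View pics/k.png

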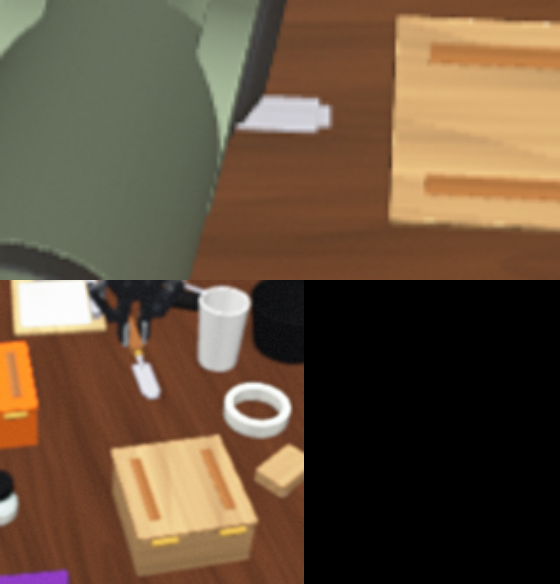

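The knife is held level. The blade tip shows at about top (354,173) and side (341,211). I'll triangulate it with the masks and measure the lid edge in both views.

```bash
python3 - <<'E'
from h import *
g=shot('top');s=shot('side')
def tri(pa,pb):
    (o1,d1),(o2,d2)=ray(g,*pa),ray(s,*pb);t=np.linalg.lstsq(np.c_[d1,-d2],o2-o1,rcond=None)[0];a=o1+d1*t[0];b=o2+d2*t[1];return (a+b)/2*1000,np.linalg.norm(a-b)*1000
mt=mask(g['image'],(0,0,170),(180,40,255),(326,360,160,185));ms=mask(s['image'],(0,0,150),(180,60,255),(326,348,190,216))
ys,xs=np.nonzero(mt);u=xs.max();pt=(u+.5,ys[xs>=u-1].mean());print('tip top',pt,[ (c,ys[xs==c].min(),ys[xs==c].max()) for c in range(335,u+1,4)])
ys,xs=np.nonzero(ms);v=ys.max();ps=(xs[ys>=v-1].mean(),v+.5);print('tip side',ps);print('tri tip',tri(pt,ps))
e=np.array([.5878,-.1422,.105]);print('pred',proj(g,e),proj(s,e))
print('tip on z=.105',onz(g,*pt,.105)*1000)
# lid corners
for n,f,roi in(('t',g,(365,440,135,215)),('s',s,(305,400,225,305))):
    m=mask(f['image'],(12,60,150) if n=='t' else (12,60,225),(22,200,255),roi);m=cv2.morphologyEx(m,cv2.MORPH_CLOSE,np.ones((7,7)))
    c=big(m);q=cv2.approxPolyDP(cv2.convexHull(c),4,True).reshape(-1,2);print(n,q.tolist(),np.round(plane(f,q,.069),1).tolist())
E
```

```text
tip top (np.float64(353.5), np.float64(172.5)) [(335, np.int64(168), np.int64(176)), (339, np.int64(168), np.int64(176)), (343, np.int64(168), np.int64(176)), (347, np.int64(168), np.int64(177)), (351, np.int64(170), np.int64(175))]
tip side (np.float64(339.5), np.float64(212.5))
tri tip (array([ 587.2534652 , -141.33681767,  103.90487729]), np.float64(2.8240930633961683))
pred [353.76950296 172.79876078] [340.42978148 212.28009608]
tip on z=.105 [ 588.49994137 -141.59181394  105.        ]
t [[374, 144], [434, 147], [432, 205], [371, 202]] [[661.1, -194.5], [652.2, -337.3], [513.8, -328.1], [522.4, -184.5]]
s [[374, 232], [393, 276], [345, 288], [333, 284], [320, 240]] [[659.0, -192.0], [648.4, -333.4], [536.6, -339.5], [515.2, -322.8], [524.8, -186.9]]
```

arm_command(
  commands=[
    [[1, 0, -20], 0, 1],
    [[1, 0, -20], 0, 1],
    [[1, 0, -6.5], 0, 1],
    [[0, 0, 0], 0, 1],
    [[-0.5, -15, 0], 0, 1],
    [[-0.5, -15, 0], 0, 1],
    [[-0.5, -8, 0], 0, 1],
    [[-0.5, -8, 0], 0, 1],
    [[-0.5, -8, 0], 0, 1],
    [[-0.5, -8, 0], 0, 1],
    [[-0.5, -8, 0], 0, 1],
    [[-0.5, -7, 0], 0, 1],
    [[0, 0, 0], 0, 1],
    [[0, 0, 0], 0, 1],
  ],
)

```text
clock: 6.4
position: [0.5934, -0.1064, 0.0627]
tool_rot: [-3.141, -0.0, 1.511]
force: [-0.0, 0.3, -0.3]
grip_width: 0.016
finger_force: 78.3
```

```bash
python3 - <<'E'
from h import *
g=shot('top');s=shot('side')
a=cv2.resize(g['image'][140:220,320:450],None,fx=3.5,fy=3.5);b=cv2.resize(s['image'][180:310,290:410],None,fx=2.3,fy=2.3)
c=np.zeros((a.shape[0]+b.shape[0],a.shape[1],3),np.uint8);c[:a.shape[0]]=a;c[a.shape[0]:,:b.shape[1]]=b
cv2.imwrite('pics/k2.png',c[:,:,::-1]);o=bot.observe();print(o['position'],o['force'])
E
```

```text
[ 0.59348473 -0.10598257  0.06273838] [ 0.72375663 -0.68123208 -1.37099352]
```

View pics/k2.png

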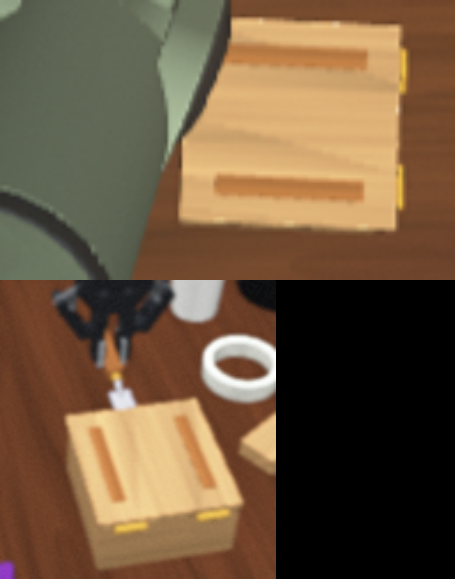

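The blade is under the lid: it enters below the front edge at side (343,237), with forces near zero. Next I swing the lid along the hinge arc (r≈116 mm), first half.

arm_command(
  commands=[
    [[0, 0, 2], 0, 1],
    [[0, 0, 2], 0, 1],
    [[0, -0.6, 11.6], 0, 1],
    [[-0.1, -1.7, 11.5], 0, 1],
    [[-0.2, -2.9, 11.2], 0, 1],
    [[-0.2, -4, 10.9], 0, 1],
    [[-0.3, -5, 10.4], 0, 1],
    [[-0.4, -6.1, 9.9], 0, 1],
    [[-0.4, -7, 9.2], 0, 1],
    [[-0.5, -7.9, 8.5], 0, 1],
    [[-0.5, -8.7, 7.6], 0, 1],
    [[-0.6, -9.4, 6.8], 0, 1],
    [[0, 0, 0], 0, 1],
  ],
)

```text
clock: 7.8
position: [0.5903, -0.1618, 0.1654]
tool_rot: [3.14, 0.001, 1.509]
force: [-0.0, -0.7, -0.5]
grip_width: 0.0158
finger_force: 78.4
```

```bash
python3 - <<'E'
from h import *
g=shot('top');s=shot('side')
a=cv2.resize(g['image'][130:230,320:480],None,fx=2.8,fy=2.8);b=cv2.resize(s['image'][150:310,270:430],None,fx=1.9,fy=1.9)
c=np.zeros((a.shape[0]+b.shape[0],a.shape[1],3),np.uint8);c[:a.shape[0]]=a;c[a.shape[0]:,:b.shape[1]]=b
cv2.imwrite('pics/k3.png',c[:,:,::-1]);o=bot.observe();print(o['position'],o['force'])
E
```

```text
[ 0.59020568 -0.16001366  0.16432246] [-0.76577092  0.2010079  -1.32080839]
```

View pics/k3.png

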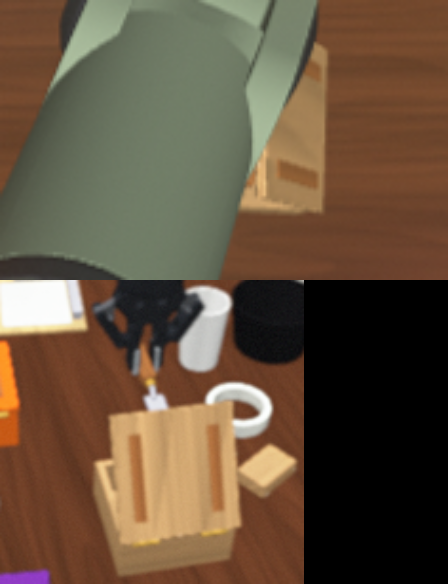

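The lid is up about 1 rad, resting on the blade (side view). Continuing past upright.

arm_command(
  commands=[
    [[-0.6, -10.1, 5.8], 0, 1],
    [[-0.6, -10.6, 4.7], 0, 1],
    [[-0.7, -11, 3.7], 0, 1],
    [[-0.7, -11.3, 2.5], 0, 1],
    [[-0.7, -11.5, 1.4], 0, 1],
    [[-0.7, -11.6, 0.2], 0, 1],
    [[-0.7, -11.6, -0.9], 0, 1],
    [[-0.7, -11.4, -2.1], 0, 1],
    [[-0.7, -11.1, -3.2], 0, 1],
    [[-0.6, -10.8, -4.3], 0, 1],
    [[0, 0, 0], 0, 1],
    [[0, 0, 0], 0, 1],
  ],
)

```text
clock: 9.1
position: [0.5834, -0.2709, 0.1719]
tool_rot: [-3.141, -0.0, 1.51]
force: [-0.2, 0.7, 0.2]
grip_width: 0.0159
finger_force: 78.5
```

```bash
python3 - <<'E'
from h import *
g=shot('top');s=shot('side')
a=cv2.resize(g['image'][130:230,320:480],None,fx=2.8,fy=2.8);b=cv2.resize(s['image'][150:310,270:430],None,fx=1.9,fy=1.9)
c=np.zeros((a.shape[0]+b.shape[0],a.shape[1],3),np.uint8);c[:a.shape[0]]=a;c[a.shape[0]:,:b.shape[1]]=b
cv2.imwrite('pics/k4.png',c[:,:,::-1]);o=bot.observe();print(o['position'],o['force'])
E
```

```text
[ 0.58374474 -0.27027522  0.17224803] [-0.0484936   0.16831992 -0.81571728]
```

View pics/k4.png

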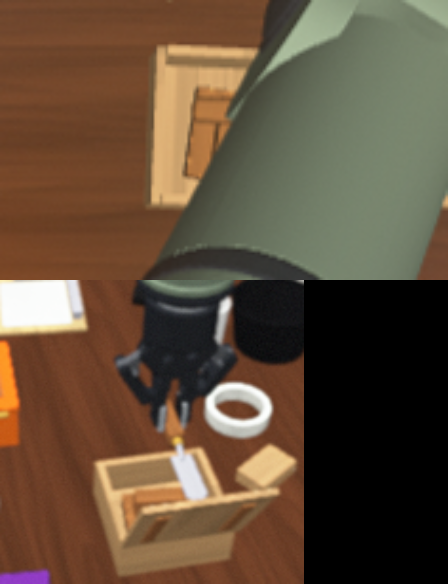

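The lid leans back at about 2 rad and the block is visible inside. Now I take the knife back to where it lay.

arm_command(
  commands=[
    [[0.5, 10, 1], 0, 1],
    [[0.5, 20, 0], 0, 1],
    [[1.5, 30, 0], 0, 1],
    [[1.5, 35, 0], 0.04, 1],
    [[1.5, 35, 0], 0.05, 1],
    [[1.5, 35, 0], 0.05, 1],
    [[2, 35, 0], 0.05, 1],
    [[1.8, 30, -10], 0.05, 1],
    [[0.6, 10.5, -30], 0, 1],
    [[0, 0, -40], 0, 1],
    [[0, 0, -40], 0, 1],
    [[0, 0, -30], 0, 1],
    [[0, 0, -10], 0, 1],
    [[0, 0, 0], 0, 1],
    [[0, 0, 0], 0, 1],
  ],
)

```text
clock: 10.7
position: [0.5957, -0.0301, 0.0146]
tool_rot: [3.14, 0.0, 1.751]
force: [1.0, -0.1, 0.0]
grip_width: 0.0158
finger_force: 78.5
```

arm_command(
  commands=[
    [[0, 0, -4], 0, 1],
    [[0, 0, -3], 0, 1],
    [[0, 0, -1], 0, 1],
    [[0, 0, -1], 0, 1],
    [[0, 0, 0], 0, 1],
    [[0, 0, 0], 0, 1],
  ],
)

```text
clock: 11.3
position: [0.5952, -0.0302, 0.0056]
tool_rot: [3.141, -0.0, 1.751]
force: [-7.7, 1.0, 24.0]
grip_width: 0.0154
finger_force: 81.7
```

arm_command(
  commands=[
    [[0, 0, 1], 0, 1],
    [[0, 0, 0], 0, 0.1],
    [[0, 0, 0], 0, 0.1],
    [[0, 0, 0], 0, 0],
    [[0, 0, 0], 0, 0],
    [[0, 0, 15], 0, 0],
    [[0, 0, 30], 0, 0],
    [[0, 0, 40], 0, 0],
    [[0, 0, 45], 0, 0],
    [[0, 25, 45], 0, 0],
    [[0, 35, 35], 0, 0],
    [[0, 40, 15], 0, 0],
    [[0, 0, 0], 0, 0],
  ],
)

```text
clock: 12.6
position: [0.5955, 0.075, 0.2321]
tool_rot: [3.137, -0.003, 1.757]
force: [0.4, -0.2, -0.9]
grip_width: 0.0424
finger_force: 0.0
```

```bash
python3 - <<'E'
from h import *
g=shot('top');s=shot('side')
a=cv2.resize(g['image'][130:230,250:470],None,fx=3.4,fy=3.4);b=cv2.resize(s['image'][160:310,290:430],None,fx=1.7,fy=1.7)
c=np.zeros((a.shape[0]+b.shape[0],a.shape[1],3),np.uint8);c[:a.shape[0]]=a;c[a.shape[0]:,:b.shape[1]]=b
cv2.imwrite('pics/k5.png',c[:,:,::-1]);np.savez('f5.npz',t=g['image'],s=s['image']);o=bot.observe();print(c.shape,o['position'],o['force'],o['tool_rot'])
H=cv2.cvtColor(g['image'],cv2.COLOR_RGB2HSV);print(H[165:182:3,383:415:4].tolist())
E
```

```text
(595, 748, 3) [0.59478738 0.06984466 0.22998355] [-0.86754447 -0.06500771 -0.96614887] [ 3.14050829e+00 -2.41437332e-04  1.75254633e+00]
[[[17, 121, 211], [16, 120, 211], [14, 163, 183], [14, 163, 191], [14, 155, 115], [14, 161, 169], [14, 164, 177], [14, 164, 180]], [[16, 121, 209], [17, 120, 213], [14, 163, 182], [14, 163, 191], [14, 168, 152], [14, 163, 186], [14, 164, 190], [14, 164, 185]], [[17, 120, 208], [17, 120, 217], [14, 163, 182], [14, 163, 188], [14, 165, 176], [14, 162, 184], [14, 165, 188], [15, 164, 190]], [[16, 121, 207], [16, 120, 194], [14, 162, 184], [14, 162, 190], [14, 163, 182], [14, 163, 183], [14, 163, 182], [14, 163, 192]], [[16, 121, 207], [15, 121, 131], [14, 164, 184], [14, 163, 192], [14, 161, 188], [14, 163, 183], [14, 161, 174], [14, 164, 190]], [[17, 121, 206], [15, 132, 106], [14, 164, 183], [14, 163, 194], [14, 162, 180], [14, 163, 183], [14, 164, 194], [14, 164, 185]]]
```

View pics/k5.png

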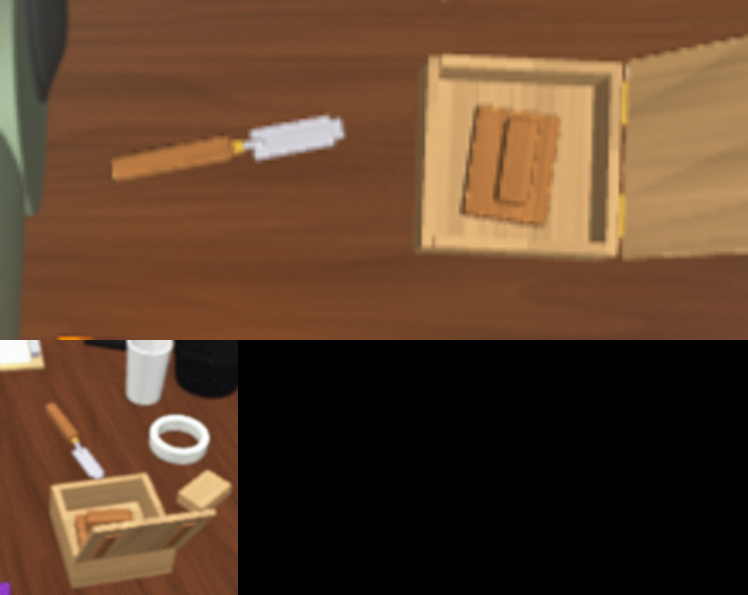

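The knife lies flat in its place and the lid stands wide open. The block is in the box, crop (462–560, 104–225), with its rib top at about (497–540, 115–205). Measuring the block.

```bash
python3 - <<'E'
from h import *
g=shot('top');I=g['image']
m=mask(I,(8,140,140),(20,255,255),(380,420,155,200));m=cv2.morphologyEx(m,cv2.MORPH_CLOSE,np.ones((5,5)))
c=big(m);print('base',rect(plane(g,c,.026)))
P=lambda u,v:(250+u/3.4,130+v/3.4)
print('rib',np.round([onz(g,*P(u,v),.054)[:2]*1000 for u,v in[(509,115),(540,118),(528,205),(497,203)]],1).tolist())
r=np.mean([P(509,115),P(540,118),P(528,205),P(497,203)],0);print(onz(g,*r,.054)*1000)
E
```

```text
base (array([ 583.1, -262.3]), array([59.3, 81.1]), 80.34, [[538.2000122070312, -284.70001220703125], [618.0999755859375, -298.3999938964844], [628.0999755859375, -239.89999389648438], [548.0999755859375, -226.3000030517578]])
rib [[614.8, -257.2], [612.4, -279.1], [550.6, -268.9], [552.3, -247.1]]
[ 582.44414334 -263.08316352   54.        ]
```

arm_command(
  commands=[
    [[-0.85, -23.9, 0], -0.137, 0],
    [[-0.85, -23.9, 0], -0.137, 0],
    [[-0.85, -23.9, 0], -0.137, 0],
    [[-0.85, -23.9, 0], -0.137, 0],
    [[-0.85, -23.9, 0], -0.137, 0],
    [[-0.85, -23.9, 0], -0.137, 0],
    [[-0.85, -23.9, 0], -0.137, 0],
    [[-0.85, -23.9, 0], -0.137, 0],
    [[-0.85, -23.9, 0], -0.137, 0],
    [[-0.85, -23.9, 0], -0.137, 0],
    [[-0.85, -23.9, 0], -0.137, 0],
    [[-0.85, -23.9, 0], -0.137, 0],
    [[-0.85, -23.9, 0], -0.137, 0],
    [[-0.85, -23.9, 0], -0.137, 0],
    [[0, 0, 0], 0, 0],
    [[0, 0, 0], 0, 0],
    [[0, 0, 0], 0, 0],
  ],
)

```text
clock: 14.45
position: [0.5828, -0.2653, 0.2287]
tool_rot: [-3.141, 0.0, -0.166]
force: [-0.2, -0.2, 0.1]
grip_width: 0.0428
finger_force: 0.0
```

arm_command(
  commands=[
    [[0, 1, -35], 0, 0],
    [[0, 1, -40], 0, 0],
    [[0, 0, -40], 0, 0],
    [[0, 0, -35], 0, 0],
    [[0, 0, -20], 0, 0],
    [[0, 0, -14], 0, 0],
    [[0, 0, -9], 0, 0],
    [[0, 0, 0], 0, 0],
    [[0, 0, 0], 0, 0],
  ],
  newtons=60,
)

```text
clock: 15.35
position: [0.5835, -0.2638, 0.0368]
tool_rot: [3.141, -0.001, -0.167]
force: [-0.8, -0.0, -0.5]
grip_width: 0.0426
finger_force: 0.0
```

arm_command(
  commands=[
    [[0, 0, 0], 0, 1],
    [[0, 0, 0], 0, 1],
    [[0, 0, 0], 0, 1],
    [[0, 0, 0], 0, 1],
    [[0, 0, 0], 0, 1],
  ],
  newtons=60,
)

```text
clock: 15.85
position: [0.5836, -0.2638, 0.0371]
tool_rot: [-3.142, -0.002, -0.167]
force: [-1.6, 2.2, 9.3]
grip_width: 0.0205
finger_force: 59.9
```

arm_command(
  commands=[
    [[0, 0, 8], 0, 1],
    [[0, 0, 20], 0, 1],
    [[0, 0, 30], 0, 1],
    [[0, 0, 35], 0, 1],
    [[0, 0, 35], 0, 1],
    [[0, 0, 15], 0, 1],
    [[0, 0, 0], 0, 1],
  ],
)

```text
clock: 16.55
position: [0.5838, -0.2639, 0.1812]
tool_rot: [3.141, -0.003, -0.167]
force: [0.5, -0.5, -2.1]
grip_width: 0.0205
finger_force: 58.8
```

arm_command(
  commands=[
    [[-1.5, 32.2, 0], 0.1, 1],
    [[-1.5, 32.2, 0], 0.1, 1],
    [[-1.5, 32.2, 0], 0.1, 1],
    [[-1.5, 32.2, 0], 0.1, 1],
    [[-1.5, 32.2, 0], 0.1, 1],
    [[-1.5, 32.2, 0], 0.1, 1],
    [[-1.5, 32.2, 0], 0.1, 1],
    [[-1.5, 32.2, 0], 0.1, 1],
    [[-1.5, 32.2, 0], 0.1, 1],
    [[-1.5, 32.2, 0], 0.1, 1],
    [[-1.5, 32.2, 0], 0.1, 1],
    [[-1.5, 32.2, 0], 0.1, 1],
    [[-1.5, 32.2, 0], 0.1, 1],
    [[-1.5, 32.2, 0], 0.1, 1],
    [[-1.5, 32.2, 0], 0.1, 1],
    [[-1.5, 32.2, 0], 0.09, 1],
    [[0, 0, 0], 0, 1],
    [[0, 0, 0], 0, 1],
    [[0, 0, 0], 0, 1],
  ],
)

```text
clock: 18.45
position: [0.5589, 0.2505, 0.1783]
tool_rot: [-3.141, 0.001, 1.421]
force: [-0.1, -0.4, -1.7]
grip_width: 0.0207
finger_force: 59.0
```

arm_command(
  commands=[
    [[0, 0, -35], 0, 1],
    [[0, 0, -40], 0, 1],
    [[0, 0, -30], 0, 1],
    [[0, 0, -20], 0, 1],
    [[0, 0, -8], 0, 1],
    [[0, 0, -4], 0, 1],
    [[0, 0, 0], 0, 1],
    [[0, 0, 0], 0, 1],
  ],
)

```text
clock: 19.25
position: [0.5596, 0.2516, 0.0429]
tool_rot: [3.141, -0.001, 1.422]
force: [0.0, -0.1, -0.8]
grip_width: 0.0206
finger_force: 59.0
```

```bash
python3 - <<'E'
from h import *
s=shot('side')
b=cv2.resize(s['image'][100:200,230:350],None,fx=5,fy=5,interpolation=cv2.INTER_CUBIC)
cv2.imwrite('pics/k6.png',b[:,:,::-1]);o=bot.observe();print(o['position'],o['force'],o['tool_rot'])
g=shot('top')
# predicted side-view pixels: corner and board paper refs
by=np.array([.147,.989]);bx=np.array([.989,-.147]);C=np.array([.6087,.2967])
for n,x,y,z in[('corner21',0,0,.021),('long end21',0,-.12,.021),('short end21',-.09,0,.021),('corner6',0,0,.006)]:
    X=np.r_[C+bx*x+by*y,z];p=(proj(s,X)-[230,100])*5;print(n,p.round(1))
E
```

```text
[0.5595607  0.25176434 0.04295012] [ 0.88098135  1.13548647 -1.47577749] [ 3.14041419e+00 -8.87047381e-04  1.42269715e+00]
corner21 [370.4 231.1]
long end21 [390.  335.4]
short end21 [232.8 237.7]
corner6 [370.3 250.5]
```

View pics/k6.png

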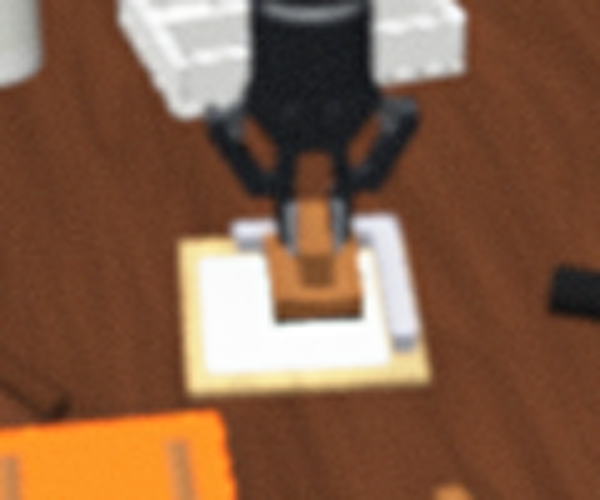

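The block is level over the paper, inside the corner, with a small gap to the long arm (inner end at ~(393,337), as predicted). Lowering to a light touch.

arm_command(
  commands=[
    [[0, 0, -3], 0, 1],
    [[0, 0, -2], 0, 1],
    [[0, 0, -0.5], 0, 1],
    [[0, 0, 0], 0, 1],
    [[0, 0, 0], 0, 1],
  ],
)

```text
clock: 19.85
position: [0.5591, 0.2517, 0.0371]
tool_rot: [3.141, -0.001, 1.423]
force: [-4.2, -1.2, 12.7]
grip_width: 0.0207
finger_force: 60.8
```

arm_command(
  commands=[
    [[0, 0, 0.8], 0, 1],
    [[2, -0.3, 0], 0, 1],
    [[2, -0.3, 0], 0, 1],
    [[1, -0.1, 0], 0, 1],
    [[1, -0.2, 0], 0, 1],
    [[0, 0, 0], 0, 1],
    [[0, 0, 0], 0, 1],
  ],
)

```text
clock: 20.55
position: [0.5651, 0.2506, 0.0371]
tool_rot: [3.142, 0.0, 1.423]
force: [0.1, -0.4, -1.5]
grip_width: 0.0203
finger_force: 59.1
```

arm_command(
  commands=[
    [[1, -0.15, 0], 0, 1],
    [[1, -0.15, 0], 0, 1],
    [[0.5, -0.1, 0], 0, 1],
    [[0.5, -0.1, 0], 0, 1],
    [[0, 0, 0], 0, 1],
    [[0, 0, 0], 0, 1],
  ],
)

```text
clock: 21.15
position: [0.568, 0.2502, 0.0372]
tool_rot: [-3.142, 0.0, 1.423]
force: [0.1, 0.7, -1.1]
grip_width: 0.0204
finger_force: 59.1
```

arm_command(
  commands=[
    [[0.5, -0.1, 0], 0, 1],
    [[0.5, -0.1, 0], 0, 1],
    [[0, 0, 0], 0, 1],
    [[0, 0, 0], 0, 1],
  ],
)

```text
clock: 21.55
position: [0.569, 0.25, 0.0372]
tool_rot: [-3.142, -0.0, 1.423]
force: [0.1, 0.4, -1.3]
grip_width: 0.0205
finger_force: 59.1
```

arm_command(
  commands=[
    [[0.5, -0.1, 0], 0, 1],
    [[0.5, -0.1, 0], 0, 1],
    [[0, 0, 0], 0, 1],
    [[0, 0, 0], 0, 1],
  ],
)

```text
clock: 21.95
position: [0.57, 0.2498, 0.0372]
tool_rot: [-3.142, -0.0, 1.423]
force: [-0.0, -0.6, -0.9]
grip_width: 0.0206
finger_force: 59.1
```

arm_command(
  commands=[
    [[0.5, -0.1, 0], 0, 1],
    [[0.5, -0.1, 0], 0, 1],
    [[0.5, -0.1, 0], 0, 1],
    [[0, 0, 0], 0, 1],
    [[0, 0, 0], 0, 1],
  ],
)

```text
clock: 22.45
position: [0.5715, 0.2495, 0.0372]
tool_rot: [-3.142, 0.0, 1.423]
force: [-0.6, -0.1, -1.9]
grip_width: 0.0206
finger_force: 59.0
```

arm_command(
  commands=[
    [[0.4, -0.1, 0], 0, 1],
    [[0.4, 0, 0], 0, 1],
    [[0, 0, 0], 0, 1],
    [[0, 0, 0], 0, 1],
  ],
)

```text
clock: 22.85
position: [0.5716, 0.2494, 0.0371]
tool_rot: [-3.14, 0.0, 1.423]
force: [-5.4, -0.4, 3.3]
grip_width: 0.0205
finger_force: 59.6
```

Contact with the long arm. Easing slightly and sliding towards the short arm.

arm_command(
  commands=[
    [[-0.3, 0, 0.3], 0, 1],
    [[0.3, 2, 0], 0, 1],
    [[0.3, 2, 0], 0, 1],
    [[0.15, 1, 0], 0, 1],
    [[0.15, 1, 0], 0, 1],
    [[0.15, 1, 0], 0, 1],
    [[0, 0, 0], 0, 1],
    [[0, 0, 0], 0, 1],
  ],
)

```text
clock: 23.65
position: [0.5727, 0.2566, 0.0373]
tool_rot: [-3.141, 0.0, 1.423]
force: [-4.9, -0.0, -1.3]
grip_width: 0.0204
finger_force: 59.0
```

arm_command(
  commands=[
    [[0.15, 1, 0], 0, 1],
    [[0.07, 0.5, 0], 0, 1],
    [[0.08, 0.5, 0], 0, 1],
    [[0, 0, 0], 0, 1],
    [[0, 0, 0], 0, 1],
  ],
)

```text
clock: 24.15
position: [0.573, 0.2584, 0.0373]
tool_rot: [-3.141, 0.0, 1.423]
force: [-5.1, -0.5, -1.3]
grip_width: 0.0209
finger_force: 59.0
```

arm_command(
  commands=[
    [[0.07, 0.5, 0], 0, 1],
    [[0.08, 0.5, 0], 0, 1],
    [[0, 0, 0], 0, 1],
    [[0, 0, 0], 0, 1],
  ],
)

```text
clock: 24.55
position: [0.5731, 0.2594, 0.0373]
tool_rot: [-3.141, 0.0, 1.423]
force: [-4.8, -1.1, -1.1]
grip_width: 0.0204
finger_force: 59.0
```

arm_command(
  commands=[
    [[0.07, 0.5, 0], 0, 1],
    [[0.08, 0.5, 0], 0, 1],
    [[0, 0, 0], 0, 1],
    [[0, 0, 0], 0, 1],
  ],
)

```text
clock: 24.95
position: [0.5732, 0.2604, 0.0373]
tool_rot: [-3.141, 0.0, 1.423]
force: [-5.6, -0.7, -1.1]
grip_width: 0.0205
finger_force: 59.0
```

arm_command(
  commands=[
    [[0.07, 0.5, 0], 0, 1],
    [[0.08, 0.5, 0], 0, 1],
    [[0, 0, 0], 0, 1],
    [[0, 0, 0], 0, 1],
  ],
)

```text
clock: 25.35
position: [0.5734, 0.2614, 0.0373]
tool_rot: [-3.141, 0.0, 1.423]
force: [-5.2, -1.4, -0.5]
grip_width: 0.0207
finger_force: 59.0
```

arm_command(
  commands=[
    [[0.07, 0.4, 0], 0, 1],
    [[0.08, 0.4, 0], 0, 1],
    [[0, 0, 0], 0, 1],
    [[0, 0, 0], 0, 1],
  ],
)

```text
clock: 25.75
position: [0.5734, 0.2616, 0.0373]
tool_rot: [-3.14, 0.001, 1.422]
force: [-7.3, -4.3, 0.9]
grip_width: 0.0209
finger_force: 59.3
```

Both arms are now touched. Lowering gently onto the paper, then a touch more push into the corner.

arm_command(
  commands=[
    [[0, 0, -0.2], 0, 1],
    [[0, 0, -0.2], 0, 1],
    [[0, 0, 0], 0, 1],
    [[0, 0, 0], 0, 1],
  ],
)

```text
clock: 26.15
position: [0.5734, 0.2615, 0.0371]
tool_rot: [-3.14, 0.001, 1.422]
force: [-8.5, -4.8, 6.4]
grip_width: 0.0205
finger_force: 60.0
```

arm_command(
  commands=[
    [[0, 0.4, 0], 0, 1],
    [[0, 0, 0], 0, 1],
    [[0, 0, 0], 0, 1],
  ],
)

```text
clock: 26.45
position: [0.5734, 0.2616, 0.0372]
tool_rot: [-3.14, 0.001, 1.422]
force: [-9.3, -7.2, 5.6]
grip_width: 0.0204
finger_force: 60.1
```

arm_command(
  commands=[
    [[0, 0, 0.2], 0, 1],
    [[0.1, 0.3, 0], 0, 1],
    [[0, 0, 0], 0, 1],
    [[0, 0, 0], 0, 1],
    [[0, 0, 0], 0, 1],
  ],
)

```text
clock: 26.95
position: [0.5734, 0.2616, 0.0372]
tool_rot: [-3.14, 0.002, 1.422]
force: [-9.6, -9.1, 6.4]
grip_width: 0.0202
finger_force: 59.9
```

```bash
python3 - <<'E'
from h import *
s=shot('side');o=bot.observe();print(o['position'],o['force'],o['moment'],o['tool_rot'])
# lid unchanged? compare with the earlier frame in the box region
d=cv2.absdiff(s['image'],np.load('f5.npz')['s']);print('lid diff',d[255:310,310:430].mean(),'knife diff',d[185:245,305:360].mean())
print('max gap check in board frame, mm from corner est:',(np.array(o['position'][:2])*1000-[608.7,296.7])@np.array([[.989,.147],[-.147,.989]]))
E
```

```text
[0.57345496 0.26160939 0.03722539] [-9.13317373 -7.74209086  4.46816974] [-1.6282398   1.97596702 -0.06050473] [-3.14015614e+00  1.91860954e-03  1.42211877e+00]
lid diff 5.0881313131313135 knife diff 1.9292929292929293
max gap check in board frame, mm from corner est: [-29.69902026 -39.88563673]
```

```bash
python3 - <<'E'
from h import *
s=shot('side');g=shot('top');f=np.load('f5.npz')
for n,a,b,r in(('s',s['image'],f['s'],(295,430,180,310)),('t',g['image'],f['t'],(275,480,130,220))):
    d=cv2.absdiff(a,b).max(2)[r[2]:r[3],r[0]:r[1]];ys,xs=np.nonzero(d>40);print(n,len(xs),(xs.min()+r[0],xs.max()+r[0],ys.min()+r[2],ys.max()+r[2]) if len(xs) else '')
def lid(I): 
    c=big(mask(I,(12,60,120),(24,200,255),(425,520,120,220)));return cv2.boundingRect(c)
print(lid(g['image']),lid(f['t']))
E
```

```text
s 357 (np.int64(334), np.int64(367), np.int64(259), np.int64(281))
t 735 (np.int64(385), np.int64(414), np.int64(161), np.int64(196))
(425, 138, 73, 69) (425, 138, 73, 69)
```

The only change since the earlier frame is the empty spot where the block was; the lid and knife haven't moved. Handing in.

```bash
python3 -c "
from workcell import ticket
print(ticket.job_done())"
```

```text
the job is handed in; nothing more can be done
None
```

I handed the job in at about 27 s: the lid stands wide open, the knife is back where it lay, and the block is gripped flat on the paper, pressed into the corner with about 8 to 9 N on each arm.

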